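# Open the dust filter box

## Task

Open the dust filter box so that its filter can be checked: press the snap tab all the way in with the fingertips, then push the released cover by its rib along its guides until it is completely off its seat and lies flat on the box's rest ledge. Push it gently and never grip it, lift it or let it drop off the ledge. Leave everything else on the bench where it stands.

Things in the scene. Friction and masses are not known exactly. Their poses are not given: they have to be found in the camera images.
- filterbox: Grey steel dust filter box fixed to the bench, 120 mm (its x) by 264 mm (its y), yaw up to 1.2 rad either way. Origin: centre of its underside on the bench, z up. The cover slides along the box's +y. From the -y end: tab section (y -132 to -90 mm, deck z 45 mm), seat (y -90 to +2), rest ledge (y +2 to +132). A duct stub 38 mm thick sticks out 35 mm from its +x side at y -35 mm.
- seat (a point): Centre of the cover's seat on the box (box y -44.5, z 45 mm): an open filter chamber beneath the cover, between two dark steel guide rails along y. The rails' lips, 84 mm apart, tops at box z 57.5 mm, reach over the cover's long edges. Open towards the ledge (+y).
- ledge (a point): Centre of the rest ledge's top (box y +67, z 43.5 mm): a bare flat shelf of the box, 120 mm (x) by 130 mm (y), 1.5 mm lower than the seat, without side guides or end stop. The cover belongs here at the end.
- cover: Loose aluminium cover plate, 100 mm (its x) by 90 (its y) by 6 mm thick, 0.13 to 0.25 kg. Origin: centre of its underside; axes as the box's. Starts on the seat, held by the tab's catch nose in a small slot 9 mm from its -y edge. Once the tab is in, only light friction (about 1 N) resists. It is off the seat when its origin is past box y +48 mm; 110 mm of travel puts it mid-ledge.
- rib_top (a point): Centre of the top of the cover's push rib: 50 mm along x, 10 mm along y (cover y +15 to +25 mm), rising 16 mm above the cover's top face. The top face between slot and rib (cover y -27 to +15 mm) is free for a fingertip, to push the rib's -y face. Moves with the cover.
- snap_tab (a joint): Travel of the snap tab in m: 0 is out, 0.008 fully in; it starts between 0 and 0.001. Pressed straight down it takes about 5 N and stays in where it is left (detent, no return spring). The cover is free once it is beyond about 0.006.
- tab_top (a point): Centre of the top face of the snap tab: a black paddle 30 mm (box x) by 24 mm (box y), at box x 0, y -111 mm, standing 14 mm above the deck when out and 6 mm (level with the cover's top) when fully in. Moves down with the tab.
- screwdriver: Bystander: screwdriver lying beside the box's -x side, about 100 mm from its centre line. Origin under its middle.
- tape_roll: Bystander: cardboard tape core, 72 mm across, 25 mm high, lying beside the box's +x side. Origin: centre of its underside.
- screw_jar: Bystander: glass jar, 52 mm across, 75 mm high, standing beside the box's +x side. Origin: centre of its underside.
- mug: Bystander: blue mug, 80 mm across, 90 mm high. Origin: centre of its underside.
- oil_can: Bystander: green can with a pale label and white cap, 60 mm across, 140 mm high. Origin: centre of its underside.
- spare_cartridge: Bystander: paper filter cartridge, 70 mm across, 70 mm high. Origin: centre of its underside.
- wrench: Bystander: wrench lying on the bench. Origin under its middle.

How it is judged:
By the outcome, as a careful person would: the job done as asked, in the order asked, and still so for the second after the job is handed in, with the robot touching nothing.
It also fails if it takes over 35 s, if anything falls off the work surface, if the arm or the gripper's body presses on something with over 40 N, if the wrist force passes 120 N, or if a joint passes its speed limit or range.

## Robot

A 6-joint arm with a two-finger parallel gripper is mounted at the origin on the work surface. World frame = base frame: x ahead of the robot, y to its left, z up, the work surface at z = 0. Lengths are in m, angles in degrees, forces in N, time in s.
With the tool pointing down it reaches from about 0.3 to 0.75 m from the base axis. Payload 8.5 kg.
Tool frame: the origin (TCP) lies between the finger pads; the fingertips stand env.finger_overhang ahead of it and the grasp point (between the pads) lies 2 mm behind it (env.finger_overhang is the distance from the TCP to the fingertips, in m); z points along the fingers, y is the line along which they close (so a half turn about z gives the same grasp; the last joint's range is limited). The gripper opens to 85 mm and grips with 20 to 120 N. Pads are 22 mm wide; open, the fingers measure 114 mm over their backs; the gripper's body (76 mm by 85 mm) begins 54 mm behind the grasp point. The pads swing forward as they close: fully open they stand 13 mm farther back than shut.
Start: joints at [-75.533, 21.807, 74.336, -0, 83.858, -12.336], TCP at [0.248, -0.491, 0.248] pointing down, gripper open.
Joint ranges: [-178.18, 178.18], [-50.72, 133.34], [12.68, 142.11], [-81.47, 261.47], [9.98, 163.14], [-165.26, 165.26]. Speed limits (degrees/s): [136.94, 136.94, 180, 180, 180, 180].

## Interface

Orientations are given as a 3x3 rotation matrix whose columns are the frame's x, y, z axes.
In Python, from rig import env gives the robot as it stands. The module is installed in compiled form; this text tells all that it offers.
- The arm moves only by the tool jog_arm, never from a script. Its arguments are lists of equal length, an entry for each row: "hand": the finger opening in m, from 0 to 0.0854; "travel": the shift along the world's x, y, z in m, a list of three; "yaw": the turn about the world's z in rad. A call has exactly 5 rows; each row shifts and turns the commanded pose from where the row before left it; what a row does not reach is not made up. A row lasts 1/8 s, in which the tool goes at most 62.5 mm and 10.7 degrees, less where a joint would pass 70% of its speed; a pose out of reach is approached as far as the arm can. A call is refused whole if a number of a shift passes 0.0625 or a number of a turn 0.188, either way. A call with a gripper value outside its range is refused whole. The fingers move at their own pace and stop on an object; "grip_force" is the grip in N (left out, the last holds). Time passes only in rows, so rows that do not move let the fingers close, or fill a call up. It gives the time, the measured TCP pose, the force, the opening and the grip force at its end, in the units of the state.
- env.observe(): the state, without advancing time (a new reading comes with each control period).
- env.get_image(name): name is "side" or "top"; returns the picture (420x560x3 uint8, red, green, blue); there is no depth.
- env.calibration(name): a dict with "fx", "fy", "cx", "cy" (pixels), "position" and "rotation" of the camera in the world. Camera axes: x right, y down, z forward; pixel columns grow to the right and rows downward; lengths in m; the calibration is good to about 2 mm. A picture is of the moment at which its call begins. calibration takes no time and is no camera call.
- env.close_job(): hands the job in; it is judged then, once.
The state is a dict: "time_s": time; "q": joint angles; "qvel": joint speeds; "joint_efforts": joint torques, N m; "position": TCP position; "tool_rot": TCP orientation; "ft_force": force on the tool from outside, world axes, zero at the start; "wrist_torque": the same for the moment, N m; "grip_width": finger opening in m; "gripper_force": force on a finger pad.
Only numpy, scipy, OpenCV 4.12 (cv2) and the standard library are available. Lean on these libraries where they do the work, as an engineer would, in place of code of your own. Each camera call takes 0.05 s, during which the arm holds its last target. There are 200 camera calls.

## Working session

There is one attempt and no reset: what is moved stays moved. The work goes in short steps, Python scripts to look and compute and a tool call to move; the robot and the scene stay as the last step left them, time stands still between calls to the robot, and variables do not carry over. Pictures are saved under pics/ and viewed, at most 10 in all, crops included, and the job is handed in when it is done.

Besides the shell and the picture viewer there is one more tool, called after ">>>" as name([rows], argument=value, ...), one row to a line, values as JSON. jog_arm: Moves the arm, as the interface text tells. Its arguments: {"type":"object","properties":{"hand":{"type":"array"},"travel":{"type":"array"},"yaw":{"type":"array"},"grip_force":{"type":"number"}},"required":["hand","travel","yaw"]}

```bash
mkdir -p pics
python3 - <<'E'
from rig import env
import cv2
for n in("top","side"):
    im=env.get_image(n); cv2.imwrite(f"pics/{n}0.png",im[:,:,::-1])
    c=env.calibration(n); print(n,c)
o=env.observe(); print(o["time_s"],o["position"],o["tool_rot"],o["grip_width"],o["ft_force"],env.finger_overhang)
E
```

```text
top {'fx': 434.7848123955098, 'fy': 434.7848123955098, 'cx': 273.98619068348944, 'cy': 206.8441177338138, 'position': array([ 0.39978826, -0.01461589,  1.24520032]), 'rotation': array([[ 0.01552137, -0.98674895,  0.16151038],
       [-0.99984503, -0.01665893, -0.00569143],
       [ 0.0083066 , -0.16139701, -0.9868546 ]])}
side {'fx': 418.54449110565383, 'fy': 418.54449110565383, 'cx': 273.5620262823594, 'cy': 207.26078796704724, 'position': array([0.13834937, 0.98519789, 0.86696169]), 'rotation': array([[-0.90996978, -0.24294402,  0.33605535],
       [-0.41466698,  0.53801193, -0.73388995],
       [-0.00250761, -0.80716874, -0.59031546]])}
0.1 [ 0.24795413 -0.49067142  0.2477601 ] [[ 8.92554465e-01  4.50939492e-01 -3.18751784e-04]
 [ 4.50939505e-01 -8.92553577e-01  1.29443731e-03]
 [ 2.99209855e-04 -1.29909357e-03 -9.99999111e-01]] 0.0855111741936395 [ 0.75727751 -0.46927003  0.59813014] 0.017
```

View pics/top0.png

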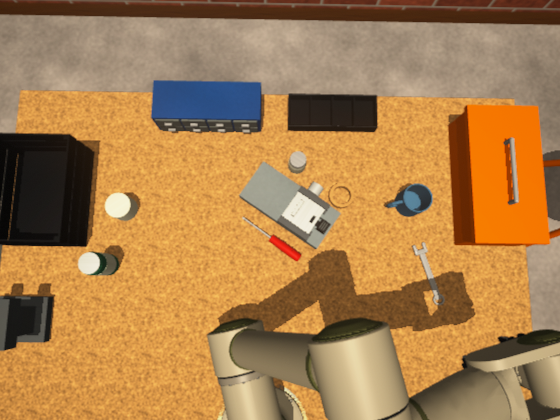

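View pics/side0.png

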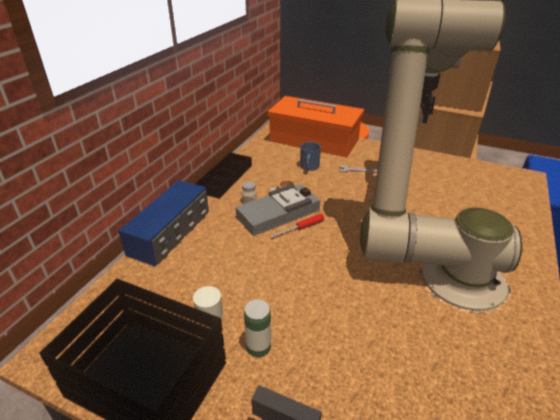

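The top view shows the box at about (290,205), with the tab end at the lower right (322,226) and the ledge at the upper left (265,185). In the side view the box is at about (278,208), with the tab near (305,191). I'll enlarge both.

Run:
```python
import cv2,numpy as np
a=cv2.imread("pics/top0.png")[150:260,230:360]; b=cv2.imread("pics/side0.png")[170:245,225:335]
cv2.imwrite("pics/topc.png",cv2.resize(a,None,fx=6,fy=6,interpolation=cv2.INTER_CUBIC)[:600,:800])
cv2.imwrite("pics/sidec.png",cv2.resize(b,None,fx=7,fy=7,interpolation=cv2.INTER_CUBIC)[:600,:800])
```

```text
(no output)
```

View pics/topc.png

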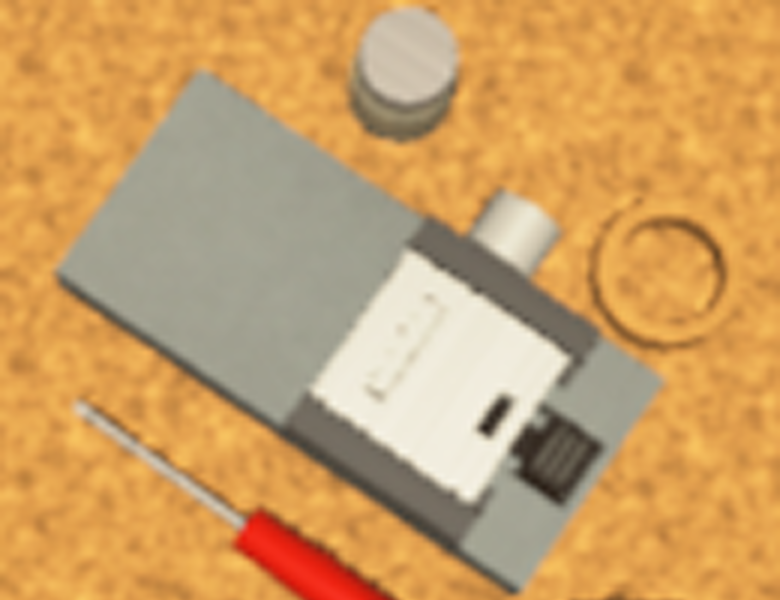

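View pics/sidec.png

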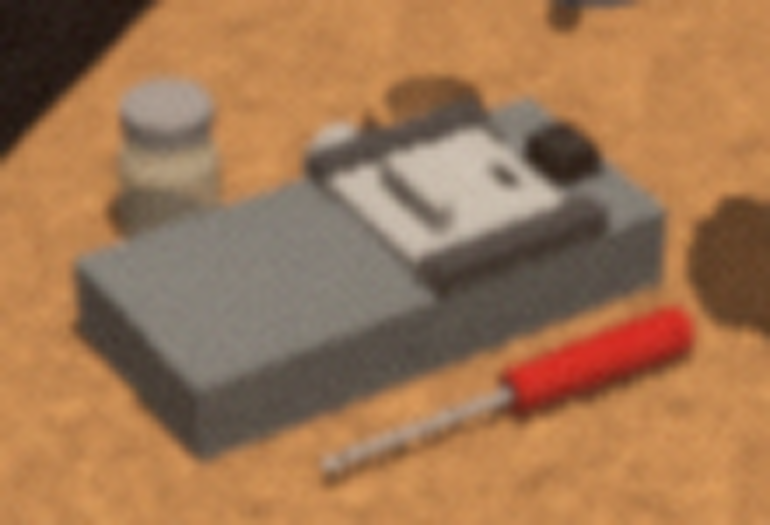

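The crops show the four deck corners in both views: A (+x,+y), B (-x,+y), C (+x,-y), D (-x,-y). The tab, slot and rib are also clear. I'll triangulate these points and fit the box pose.

```bash
cat > h.py <<'E'
import numpy as np,cv2
from rig import env
def P(n):
    c=env.calibration(n);R=np.array(c["rotation"]).T
    K=np.array([[c["fx"],0,c["cx"]],[0,c["fy"],c["cy"]],[0,0,1]])
    return K@np.c_[R,-R@np.array(c["position"])]
def proj(M,X):
    h=np.c_[X,np.ones(len(X))]@M.T; return h[:,:2]/h[:,2:]
E
python3 - <<'E'
from h import *
from scipy.optimize import least_squares
T=(np.array([[200,70],[60,272],[663,380],[518,592],[562,455]])+.5)/6-.5+[230,150]
S=(np.array([[80,265],[205,388],[530,97],[662,212],[563,150]])+.5)/7-.5+[225,170]
B=np.array([[60,132,43.5],[-60,132,43.5],[60,-132,45],[-60,-132,45]])/1e3
Mt,Ms=P("top"),P("side")
X=cv2.triangulatePoints(Mt,Ms,T.T,S.T);X=(X[:3]/X[3]).T;print(X.round(4))
def W(p,b):
    c,s=np.cos(p[3]),np.sin(p[3]);return b@np.array([[c,-s,0],[s,c,0],[0,0,1]]).T+p[:3]
for nm,f in(("both",lambda p:np.r_[proj(Mt,W(p,B))-T[:4],proj(Ms,W(p,B))-S[:4]].ravel()),
         ("top",lambda p:np.r_[(proj(Mt,W(p,B))-T[:4]).ravel(),p[2]*1e3])):
    r=least_squares(f,[.45,0,0,-.9]);p=r.x;print(nm,p,r.fun.round(1))
    print(W(p,np.array([[0,-.111,.059],[0,-.0245,.067],[0,-.0475,.051],[0,.067,.0435]])).round(4))
    print("tabpix",proj(Mt,W(p,np.array([[0,-.111,.059]]))),T[4],proj(Ms,W(p,np.array([[0,-.111,.059]]))),S[4])
E
```

```text
[[ 0.7256  0.0112  0.0412]
 [ 0.6263  0.0748  0.0448]
 [ 0.5802 -0.2068  0.0462]
 [ 0.4824 -0.1389  0.0454]
 [ 0.5436 -0.1588  0.0529]]
both [ 0.60400177 -0.065247   -0.00069977 -0.58694996] [ 0.2  0.2 -0.8  0.6  0.6  0.5  1.1  0.6 -1.3 -0.7 -1.4  0.8 -0.6  0.1
  0.6 -0.1]
[[ 0.5425 -0.1577  0.0583]
 [ 0.5904 -0.0856  0.0663]
 [ 0.5777 -0.1048  0.0503]
 [ 0.6411 -0.0095  0.0428]]
tabpix [[323.23835547 226.16030904]] [323.25       225.41666667] [[304.73742394 189.86598089]] [305. 191.]
top [ 6.05321665e-01 -6.43969015e-02 -9.44790079e-05 -5.91487139e-01] [ 0.1 -0.4 -1.  -0.1  0.3  0.2  0.6  0.2 -0.1]
[[ 0.5434 -0.1565  0.0589]
 [ 0.5917 -0.0847  0.0669]
 [ 0.5788 -0.1038  0.0509]
 [ 0.6427 -0.0088  0.0434]]
tabpix [[322.85300592 225.80169132]] [323.25       225.41666667] [[304.38427878 189.82666406]] [305. 191.]
```

The triangulated heights (41 to 46 mm for the deck, 53 to 58 mm for the tab) fit the text. Box pose: (0.604, -0.065), yaw -0.588. The tool needs to turn +0.515 rad, and with the fingers shut (about 29 x 22 mm) the tips match the tab.

>>> jog_arm([
  [0.03,0.033,0],
  [0.03,0.033,0],
  [0.03,0.033,0],
  [0.03,0.033,0],
  [0.03,0.033,0],
], hand=[0,0,0,0,0], yaw=[0.103,0.103,0.103,0.103,0.103])

```text
time_s: 0.72
position: [0.3987, -0.3247, 0.2481]
tool_rot: [[0.552, 0.834, -0.0], [0.834, -0.552, 0.0], [0.0, -0.001, -1.0]]
ft_force: [0.0, -0.2, 0.0]
grip_width: -0.0004
gripper_force: 0.0
```

>>> jog_arm([
  [0.03,0.034,-0.025],
  [0.03,0.034,-0.025],
  [0.03,0.034,-0.025],
  [0.03,0.034,-0.025],
  [0.025,0.033,-0.025],
], hand=[0,0,0,0,0], yaw=[0,0,0,0,0])

```text
time_s: 1.35
position: [0.5438, -0.1555, 0.1222]
tool_rot: [[0.554, 0.832, -0.0], [0.832, -0.554, 0.0], [-0.0, -0.0, -1.0]]
ft_force: [0.2, -0.6, 0.1]
grip_width: 0.0004
gripper_force: 0.0
```

>>> jog_arm([
  [0,0,0],
  [0,0,0],
  [0,0,0],
  [0,0,0],
  [0,0,0],
], hand=[0,0,0,0,0], yaw=[0,0,0,0,0])

```text
time_s: 1.98
position: [0.5429, -0.1574, 0.1237]
tool_rot: [[0.555, 0.832, 0.0], [0.832, -0.555, -0.0], [0.0, 0.001, -1.0]]
ft_force: [-0.0, -0.3, -0.3]
grip_width: 0.0002
gripper_force: 0.0
```

>>> jog_arm([
  [0,0,-0.02],
  [0,0,-0.01],
  [0,0,-0.01],
  [0,0,0],
  [0,0,0],
], hand=[0,0,0,0,0], yaw=[0,0,0,0,0])

```text
time_s: 2.6
position: [0.5432, -0.157, 0.0837]
tool_rot: [[0.555, 0.832, 0.001], [0.832, -0.555, -0.0], [0.0, 0.001, -1.0]]
ft_force: [-0.1, 1.3, 0.2]
grip_width: -0.0
gripper_force: 0.0
```

Run:
```python
from h import *
b=env.get_image("side")[150:240,225:335,::-1]
t=env.get_image("top")[150:240,230:360,::-1]
r=lambda a:cv2.resize(a,None,fx=6,fy=6,interpolation=cv2.INTER_CUBIC)
cv2.imwrite("pics/s1.png",r(b))
o=env.observe();print(o["position"],o["ft_force"])
```

```text
[ 0.5432288  -0.15698702  0.08379024] [ 0.88753065  0.16469832 -0.49509998]
```

View pics/s1.png

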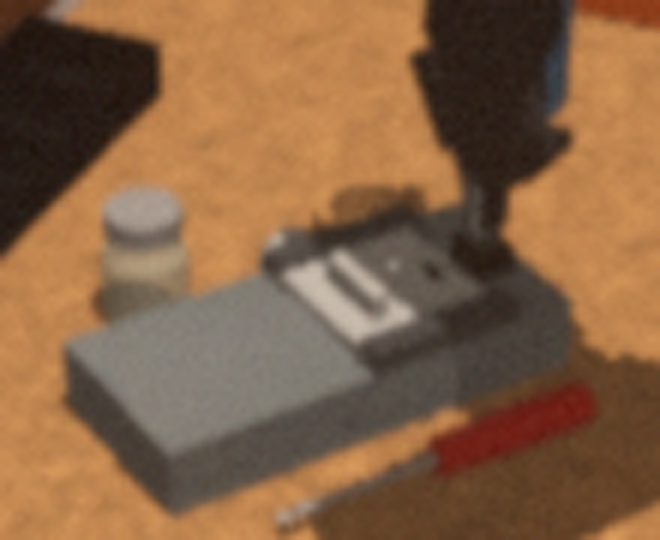

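The fingertips stand just over the black tab (crop pixel 485,245), centred on it. Now I'll press in small steps.

>>> jog_arm([
  [0,0,-0.003],
  [0,0,-0.003],
  [0,0,-0.002],
  [0,0,-0.002],
  [0,0,0],
], hand=[0,0,0,0,0], yaw=[0,0,0,0,0])

```text
time_s: 3.32
position: [0.5429, -0.1569, 0.0733]
tool_rot: [[0.555, 0.832, -0.0], [0.832, -0.555, -0.0], [-0.0, -0.0, -1.0]]
ft_force: [-1.2, -0.5, 2.8]
grip_width: -0.0
gripper_force: 1.4
```

>>> jog_arm([
  [0,0,-0.001],
  [0,0,-0.001],
  [0,0,-0.001],
  [0,0,-0.001],
  [0,0,0],
], hand=[0,0,0,0,0], yaw=[0,0,0,0,0])

```text
time_s: 3.95
position: [0.543, -0.1569, 0.0692]
tool_rot: [[0.555, 0.832, -0.0], [0.832, -0.555, 0.0], [-0.0, -0.0, -1.0]]
ft_force: [-2.3, -0.7, 3.8]
grip_width: -0.0
gripper_force: 1.7
```

>>> jog_arm([
  [0,0,-0.001],
  [0,0,-0.0005],
  [0,0,-0.0005],
  [0,0,0],
  [0,0,0],
], hand=[0,0,0,0,0], yaw=[0,0,0,0,0])

```text
time_s: 4.58
position: [0.543, -0.157, 0.0678]
tool_rot: [[0.555, 0.832, 0.0], [0.832, -0.555, -0.0], [-0.0, 0.0, -1.0]]
ft_force: [-3.7, 0.2, 9.9]
grip_width: -0.0
gripper_force: 4.6
```

>>> jog_arm([
  [0,0,-0.0005],
  [0,0,-0.0005],
  [0,0,0],
  [0,0,0],
  [0,0,0],
], hand=[0,0,0,0,0], yaw=[0,0,0,0,0])

```text
time_s: 5.2
position: [0.543, -0.1571, 0.0676]
tool_rot: [[0.555, 0.832, 0.001], [0.832, -0.555, -0.001], [-0.0, 0.001, -1.0]]
ft_force: [-6.4, 0.7, 15.7]
grip_width: 0.0003
gripper_force: 8.0
```

The tab has bottomed (tip z 0.0506, and the force jumped to 15.7 N). Next I'll lift, go to the gap behind the rib (box y about -51) and lower to about 4.5 mm above the cover.

>>> jog_arm([
  [0,0,0.01],
  [0,0,0.02],
  [0.017,0.025,0],
  [0.017,0.025,0],
  [0,0,0],
], hand=[0,0,0,0,0], yaw=[0,0,0,0,0])

```text
time_s: 5.82
position: [0.5778, -0.1054, 0.0961]
tool_rot: [[0.553, 0.833, 0.0], [0.833, -0.553, 0.0], [0.001, 0.0, -1.0]]
ft_force: [-0.8, 0.3, 0.1]
grip_width: -0.0002
gripper_force: 0.0
```

Run:
```python
from h import *
b=env.get_image("side")[150:240,225:335,::-1]
cv2.imwrite("pics/s2.png",cv2.resize(b,None,fx=6,fy=6,interpolation=cv2.INTER_CUBIC))
o=env.observe();print(o["position"],o["ft_force"])
```

```text
[ 0.57719248 -0.10632457  0.09605512] [ 0.24129821 -0.32808754 -0.19780867]
```

View pics/s2.png

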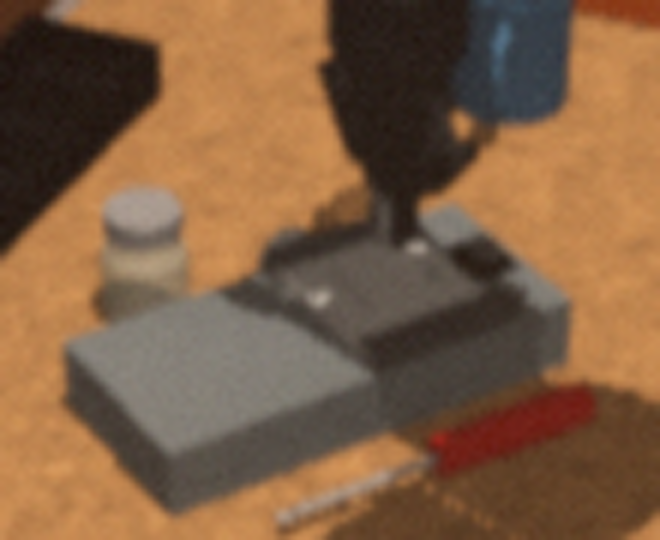

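The tab is now flush at (480,255) and the fingers hover over the cover behind the rib. I'll lower and then creep up to the rib.

>>> jog_arm([
  [0,0,-0.01],
  [0,0,-0.008],
  [0,0,-0.004],
  [0,0,-0.002],
  [0,0,0],
], hand=[0,0,0,0,0], yaw=[0,0,0,0,0])

```text
time_s: 6.5
position: [0.577, -0.107, 0.0723]
tool_rot: [[0.555, 0.832, 0.0], [0.832, -0.555, 0.0], [0.0, 0.0, -1.0]]
ft_force: [-0.5, -0.1, 0.3]
grip_width: -0.0003
gripper_force: 0.0
```

>>> jog_arm([
  [0.0011,0.0017,0],
  [0.0011,0.0017,0],
  [0.0011,0.0017,0],
  [0.0011,0.0017,0],
  [0.0011,0.0017,0],
], hand=[0,0,0,0,0], yaw=[0,0,0,0,0])

```text
time_s: 7.12
position: [0.5825, -0.0984, 0.0723]
tool_rot: [[0.555, 0.832, -0.0], [0.832, -0.555, -0.0], [-0.0, 0.0, -1.0]]
ft_force: [-1.0, -2.6, 0.3]
grip_width: 0.0001
gripper_force: 0.7
```

>>> jog_arm([
  [0.0011,0.0017,0],
  [0.0011,0.0017,0],
  [0.0011,0.0017,0],
  [0.0011,0.0017,0],
  [0.0011,0.0017,0],
], hand=[0,0,0,0,0], yaw=[0,0,0,0,0])

```text
time_s: 7.75
position: [0.5881, -0.0898, 0.0723]
tool_rot: [[0.555, 0.832, 0.0], [0.832, -0.555, -0.0], [-0.0, 0.0, -1.0]]
ft_force: [-1.2, -0.9, 0.5]
grip_width: 0.0001
gripper_force: 0.8
```

The rib is in contact and the cover slides at about 1.5 N. I'll continue along the guides at 24 mm/s.

>>> jog_arm([
  [0.0017,0.0025,0],
  [0.0017,0.0025,0],
  [0.0016,0.0025,0],
  [0.0017,0.0025,0],
  [0.0016,0.0025,0],
], hand=[0,0,0,0,0], yaw=[0,0,0,0,0])

```text
time_s: 8.38
position: [0.5964, -0.0772, 0.0724]
tool_rot: [[0.555, 0.832, 0.0], [0.832, -0.555, -0.0], [0.0, 0.0, -1.0]]
ft_force: [-0.2, -1.4, 0.8]
grip_width: -0.0003
gripper_force: 0.9
```

>>> jog_arm([
  [0.0017,0.0025,0],
  [0.0017,0.0025,0],
  [0.0016,0.0025,0],
  [0.0017,0.0025,0],
  [0.0016,0.0025,0],
], hand=[0,0,0,0,0], yaw=[0,0,0,0,0])

```text
time_s: 9.0
position: [0.6047, -0.0646, 0.0722]
tool_rot: [[0.555, 0.832, -0.0], [0.832, -0.555, 0.0], [0.0, -0.0, -1.0]]
ft_force: [-0.4, -0.9, 0.8]
grip_width: 0.0002
gripper_force: 0.5
```

>>> jog_arm([
  [0.0017,0.0025,0],
  [0.0017,0.0025,0],
  [0.0016,0.0025,0],
  [0.0017,0.0025,0],
  [0.0016,0.0025,0],
], hand=[0,0,0,0,0], yaw=[0,0,0,0,0])

```text
time_s: 9.62
position: [0.613, -0.0522, 0.0723]
tool_rot: [[0.555, 0.832, 0.0], [0.832, -0.555, 0.0], [0.0, 0.0, -1.0]]
ft_force: [-0.1, -0.0, -0.4]
grip_width: 0.0002
gripper_force: 0.4
```

Run:
```python
from h import *
b=env.get_image("side")[150:240,225:335,::-1]
cv2.imwrite("pics/s3.png",cv2.resize(b,None,fx=6,fy=6,interpolation=cv2.INTER_CUBIC))
```

```text
(no output)
```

View pics/s3.png

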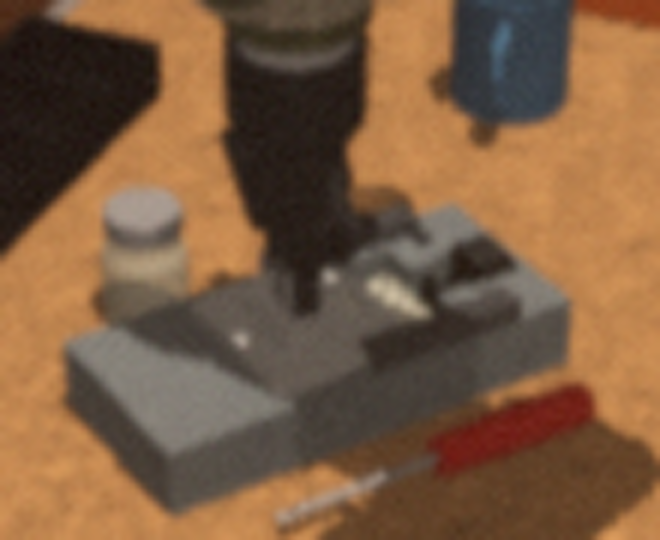

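The cover is moving straight and is halfway onto the ledge, with the open chamber showing behind it. TCP is at box y about +15 mm; the target is about +69.

>>> jog_arm([
  [0.0017,0.0025,0],
  [0.0017,0.0025,0],
  [0.0016,0.0025,0],
  [0.0017,0.0025,0],
  [0.0016,0.0025,0],
], hand=[0,0,0,0,0], yaw=[0,0,0,0,0])

```text
time_s: 10.3
position: [0.6213, -0.0397, 0.0723]
tool_rot: [[0.555, 0.832, -0.0], [0.832, -0.555, 0.0], [-0.0, -0.0, -1.0]]
ft_force: [-0.2, -0.9, -0.9]
grip_width: 0.0004
gripper_force: 0.4
```

>>> jog_arm([
  [0.0017,0.0025,0],
  [0.0017,0.0025,0],
  [0.0016,0.0025,0],
  [0.0017,0.0025,0],
  [0.0016,0.0025,0],
], hand=[0,0,0,0,0], yaw=[0,0,0,0,0])

```text
time_s: 10.92
position: [0.6296, -0.0272, 0.0723]
tool_rot: [[0.555, 0.832, -0.0], [0.832, -0.555, -0.0], [-0.0, -0.0, -1.0]]
ft_force: [-0.7, -0.9, -0.3]
grip_width: -0.0001
gripper_force: 0.4
```

>>> jog_arm([
  [0.0017,0.0025,0],
  [0.0017,0.0025,0],
  [0.0016,0.0025,0],
  [0.0017,0.0025,0],
  [0.0016,0.0025,0],
], hand=[0,0,0,0,0], yaw=[0,0,0,0,0])

```text
time_s: 11.55
position: [0.6379, -0.0147, 0.0723]
tool_rot: [[0.555, 0.832, 0.0], [0.832, -0.555, -0.0], [-0.0, 0.0, -1.0]]
ft_force: [-0.4, -0.3, 0.1]
grip_width: 0.0002
gripper_force: 0.5
```

>>> jog_arm([
  [0.0011,0.0017,0],
  [0.0011,0.0017,0],
  [0.0011,0.0017,0],
  [0.0006,0.0009,0],
  [0,0,0],
], hand=[0,0,0,0,0], yaw=[0,0,0,0,0])

```text
time_s: 12.18
position: [0.6418, -0.0088, 0.0724]
tool_rot: [[0.555, 0.832, 0.0], [0.832, -0.555, 0.0], [0.0, 0.0, -1.0]]
ft_force: [-0.6, -0.5, -0.6]
grip_width: -0.0001
gripper_force: 0.0
```

Back off the rib slightly, lift clear, retreat towards the robot and look.

>>> jog_arm([
  [-0.0017,-0.0025,0],
  [-0.0011,-0.0017,0.003],
  [0,0,0.02],
  [0,0,0.05],
  [0,0,0.05],
], hand=[0,0,0,0,0], yaw=[0,0,0,0,0])

```text
time_s: 12.8
position: [0.6386, -0.0132, 0.1969]
tool_rot: [[0.555, 0.832, -0.0], [0.832, -0.555, 0.0], [-0.0, -0.0, -1.0]]
ft_force: [0.4, 1.0, 0.4]
grip_width: 0.0001
gripper_force: 0.0
```

>>> jog_arm([
  [-0.03,-0.05,0.01],
  [-0.03,-0.05,0],
  [-0.03,-0.05,0],
  [-0.03,-0.05,0],
  [-0.03,-0.05,0],
], hand=[0,0,0,0,0], yaw=[0,0,0,0,0])

```text
time_s: 13.42
position: [0.4876, -0.2646, 0.2058]
tool_rot: [[0.555, 0.832, 0.001], [0.832, -0.555, -0.0], [-0.0, 0.001, -1.0]]
ft_force: [0.2, -0.2, 0.5]
grip_width: 0.0002
gripper_force: 0.0
```

>>> jog_arm([
  [-0.03,-0.05,0],
  [-0.03,-0.05,0],
  [-0.03,-0.03,0],
  [0,0,0],
  [0,0,0],
], hand=[0,0,0,0,0], yaw=[0,0,0,0,0])

```text
time_s: 14.05
position: [0.3991, -0.3927, 0.2055]
tool_rot: [[0.555, 0.832, 0.0], [0.832, -0.555, 0.0], [0.0, 0.0, -1.0]]
ft_force: [0.4, 1.0, 0.2]
grip_width: -0.0003
gripper_force: 0.0
```

Run:
```python
from h import *
t=env.get_image("top")[150:260,230:360,::-1]; s=env.get_image("side")[170:245,225:335,::-1]
a=cv2.resize(t,(400,338),interpolation=cv2.INTER_CUBIC); b=cv2.resize(s,(400,273),interpolation=cv2.INTER_CUBIC)
a=cv2.resize(t,None,fx=6,fy=6,interpolation=cv2.INTER_CUBIC)[:600]
cv2.imwrite("pics/t4.png",a)
cv2.imwrite("pics/s4.png",cv2.resize(s,None,fx=7,fy=7,interpolation=cv2.INTER_CUBIC))
# expected: cover corners and rib at travel 110 mm, in crop pixels
p=[.6045,-.065,-.588];c,q=np.cos(p[2]),np.sin(p[2])
L=np.array([[50,110.5,49.5],[-50,110.5,49.5],[50,20.5,49.5],[-50,20.5,49.5],[0,85.5,65.5]])/1e3
W=L@np.array([[c,-q,0],[q,c,0],[0,0,1]]).T+[p[0],p[1],0]
print(((proj(P("top"),W)-[230,150])*6).round(),((proj(P("side"),W)-[225,170])*7).round())
```

```text
[[224. 106.]
 [101. 278.]
 [382. 212.]
 [260. 386.]
 [206. 214.]] [[116. 242.]
 [220. 352.]
 [278. 185.]
 [388. 289.]
 [212. 251.]]
```

View pics/t4.png

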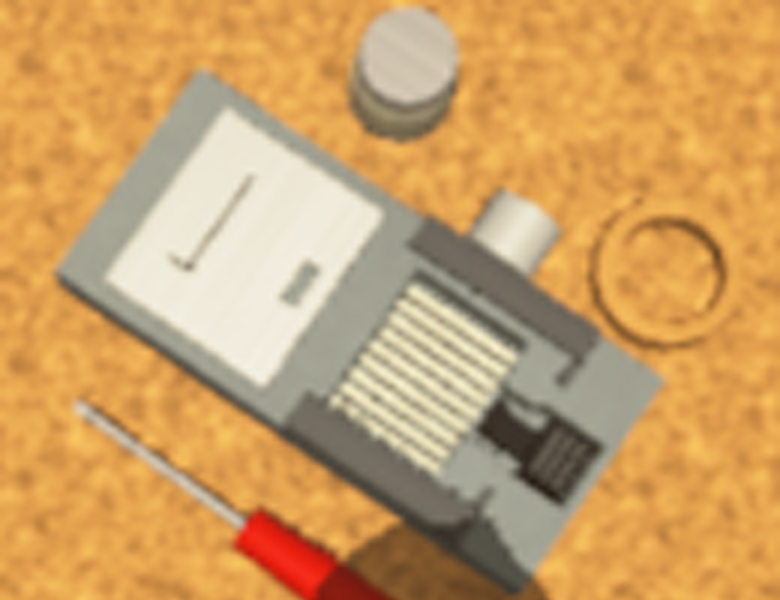

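View pics/s4.png

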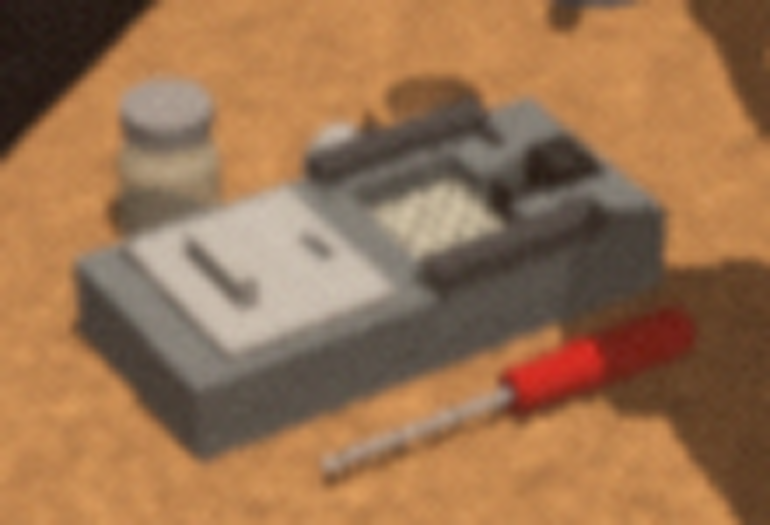

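The cover lies flat and square mid-ledge. In the top crop its corners are at (230,106), (105,280), (383,210) and (263,388), within about 6 crop pixels of prediction. The filter is exposed, the tab is in, and the neighbouring items have not moved.

```bash
python3 -c "
from rig import env
print(env.close_job())"
```

```text
the job is handed in; nothing more can be done
None
```

The job is handed in at about 14 s: the snap tab is pressed fully in, the cover lies flat mid-ledge with the filter exposed, and the items beside the box were not moved.

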